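# Open the screw jar and hold a load-cell bar against the sprung stop

### The job

I am about to screw the longer load-cell bar to the white plastic scale base. First turn the lid of the screw jar counterclockwise until it reaches its stop, so that I can take screws out; then lay the long bar flat on the base, same way up as now, centred between the two black lines with one end square against the sprung stop, and gently push the stop in to about the middle of its travel (12 of its 24 mm, about 10 N). Keep pressing steadily and finish while still holding it there, without letting go; never drive the stop fully in, and leave the other things on the desk alone.

Things in the scene. Friction and masses are not known exactly. Their poses are not given: they have to be found in the camera images.
- bar_long: The long load-cell bar: bare aluminium block 130 x 22 x 30 mm (its x, y, z), 0.15 to 0.3 kg, two big dark round holes side by side in its long sides and two screw holes near each end of its top. Lies on the desk; origin at the centre of its underside, x along its length, z up. Both ends are alike: either may meet the stop.
- bar_short: The short load-cell bar, of the same section (22 wide, 30 high) but only 80 mm long; not for this job, leave it. Origin at the centre of its underside. The long bar, the short bar and the jar swap places from run to run.
- seat (a point): Point on the top face of the white plastic scale base (9 mm thick, 240 x 120 mm, fixed to the desk), midway between the two black lines (24 mm apart), right below the face of the sprung stop when the stop is fully out. x points along the lines towards the stop, which is the way to push (roughly away from the robot); z up. The base plate reaches from 185 mm before this point to 55 mm past it.
- stop_face (a point): Centre of the front face of the sprung stop, an aluminium plate 70 wide (along the seat's y), 34 high and 12 mm thick, standing from 2 to 36 mm above the base plate in front of a 38 mm high dark steel block. Its face looks along the seat's -x and moves with the stop; the point lies 19 mm above the base plate. Bar lying flat: the end face meets this plate.
- stop: The moving plate of the sprung stop itself; origin at the middle of its front face's lower edge, axes as the seat's.
- stop_travel (a joint): How far the sprung stop is pushed in, m: 0 fully out, 0.024 fully in, where it hits the end. Its spring pushes back with 4 N at 0 plus 0.5 N per mm: 10 N at 0.012.
- lid_top (a point): Centre of the top face of the screw jar's lid: a grey ribbed round lid, 48 mm across and 19 mm high, its top 72 mm above the desk, with a small look-only rib 3 mm high on top from the centre to the rim. The clear jar below is 60 mm wide (36 mm high, then a narrow neck up to the lid) on a black suction foot 84 mm wide and 10 mm high, fixed to the desk. Grip the lid by its rim from above.
- lid (a joint): Turn of the jar lid, rad: 0 fully tight, grows counterclockwise seen from above, end stop at 1.5 (open). Starts between 0 and 0.25, does not rise or come off; turning takes about 0.08 N m and it stays where it is left.
- tape: Roll of grey tape lying flat, 66 mm across, 24 high; leave alone. Origin: centre of its underside.
- cutter: Black craft cutter with a white end, 175 mm long, 14 high; leave alone. Origin on its underside.
- screwdriver: Screwdriver with black handle, 190 mm long; leave alone. Origin on its underside.
- meter: Blue multimeter lying on its back, 130 x 70 x 30 mm; leave alone. Origin: centre of its underside.
- board: Small blue circuit board, 68 x 53 mm; leave alone. Origin: centre of its underside.
- glue: Small white glue bottle, 36 mm across, 90 high; leave alone. Origin: centre of its underside.
Things that resemble listed ones, but are neither listed nor needed, are in the scene too. What is meant by the part that bears lid_top is not blue, turquoise or yellow, and is the smaller of those in its own colour.

How it is judged (in metres and radians):
On the way, in this order (a step that is already met when the one before it is completed fails the run):
1. the jar lid is turned counterclockwise to near its open stop (value of joint lid above 1.15 rad), for 0.2 s.
2. the long bar, flat and centred on the base, is pressed against the sprung stop with 6.5 to 13.5 N for a second and a half (contact force between bar_long and stop between 6.5 and 13.5 N and value of joint stop_travel between 0.004 and 0.02 m and y of bar_long in the frame of seat between -0.007 and 0.007 m and z of bar_long in the frame of seat between -0.003 and 0.003 m and angle between the x axis of bar_long and the x axis of seat, either way round below 0.08 rad and angle between bar_long's own z axis and vertical below 0.05 rad and contact force between the fingers and bar_long above 3 N and linear speed of bar_long below 0.01 m/s), for 1.5 s.
At the end, for the whole second after the job is handed in: Through the last second: lid beyond 1.15 rad; gripper still holding the long bar at rest, pressing the stop with 6.5 to 13.5 N, stop 4 to 20 mm in; bar within 7 mm of the centre line, on the base plate within 3 mm, parallel to the lines within 0.08 rad, level within 0.05 rad (all of step 2 and value of joint lid above 1.15 rad); the arm keeps its last pose, push and grip.
It fails at once if the sprung stop is driven fully in (value of joint stop_travel above 0.023 m).
It fails at once if the bar is rammed against the stop (contact force between bar_long and stop above 24 N).
It fails at once if another thing on the desk is pushed away or lifted (distance of any of bar_short, tape, cutter, screwdriver, meter, board, glue from where it was at the start of the episode above 0.025 m).
It also fails if it takes over 64 s, if anything falls off the work surface, if the arm or the gripper's body presses on something with over 40 N, if the wrist force passes 120 N, or if a joint passes its speed limit or range.

### The arm

A 6-joint arm with a two-finger parallel gripper is mounted at the origin on the work surface. World frame = base frame: x ahead of the robot, y to its left, z up, the work surface at z = 0. Lengths are in mm, angles in degrees, forces in N, time in s.
With the tool pointing down it reaches from about 350 to 850 mm from the base axis. Payload 8.1 kg.
Tool frame: the origin (TCP) lies midway between the tips of the shut fingers; the grasp point (between the pads) lies 19 mm behind it; x points along the fingers, y is the direction in which the jaws open and shut, and the axes are right-handed (so a half turn about x gives the same grasp; the last joint's range is limited). The gripper opens to 85 mm and grips with 20 to 120 N. Pads are 22 mm wide; open, the fingers measure 114 mm over their backs; the gripper's body (76 mm by 85 mm) begins 54 mm behind the grasp point. The pads swing forward as they close: fully open they stand 13 mm farther back than shut.
Start: joints at [63.346, 7.471, 85.268, -0, 87.261, -4.893], TCP at [222.42, 557.256, 231.292] pointing down, gripper open.
Joint ranges: [-169.43, 169.43], [-51.17, 129.36], [1.28, 143.12], [-76.62, 256.62], [0, 156.53], [-152.29, 152.29]. Speed limits (degrees/s): [136.94, 136.94, 159.86, 180, 180, 180].

### API

Orientations are given as [roll, pitch, yaw] about the fixed x, y, z axes, in that order (R = Rz(yaw) Ry(pitch) Rx(roll)).
In Python, from bench import r gives the robot as it stands.
- The arm moves only by the tool move_arm, never from a script. Its argument "deltas" is a list of rows, each a list of 2 entries, a list of its own where there are three numbers: the shift along the tool's x, y, z in mm, then the turn about the tool's x in degrees. A call has 1 to 12 rows; each row is the pose to reach, as a shift and turn from the pose measured when the call began, along the tool's axes at that moment; what a row does not reach only later rows make up. A row lasts 1/8 s, in which the tool goes at most 62.5 mm and 10.7 degrees, less where a joint would pass 70% of its speed; a pose out of reach is approached as far as the arm can. A call with a gripper value outside its range is refused whole. "jaw" is the opening, from -1 (shut) to 1 (fully open), set as the call begins (left out, the last holds). The fingers move at their own pace and stop on an object; "squeeze" is the grip in N (left out, the last holds). Time passes only in rows, so rows that repeat a pose let the fingers close. It gives the time, the measured TCP pose, the force and the opening at its end, in the units of the state.
- r.sense(): the state, without advancing time (a new reading comes with each control period).
- r.snapshot(name): name is "side" or "top" or "wrist"; returns (picture, depth): 384x512x3 uint8, red, green, blue; 384x512 float32, mm along the optical axis (not along the pixel's ray), 0 where there is no reading.
- r.get_calibration(name): a dict with "fovy" (degrees; the focal length in pixels is half the picture's height over the tangent of half this angle, whatever the lens; pixels are square), "cx", "cy" (the principal point, pixels), "position" and "attitude" of the camera in the world; the wrist camera has in their place "tool_from_camera" (4x4, takes a point from camera to tool coordinates, whose origin is the TCP and whose axes are the tool frame's). Camera axes: x right, y down, z forward; pixel columns grow to the right and rows downward; lengths in mm; the calibration is good to about 2 mm. A picture is of the moment at which its call begins: read the wrist's pose just before it. get_calibration takes no time and is no camera call.
- r.hand_in(): hands the job in, once; it reports no verdict.
The state is a dict: "time": time; "joint_pos": joint angles; "qd": joint speeds; "joint_efforts": joint torques, N m; "tool_pos": TCP position; "tcp_rot": TCP orientation; "ft_force": force on the tool from outside, world axes, zero at the start; "wrist_torque": the same for the moment, N m; "finger_gap": finger opening in mm.
Only numpy, scipy, OpenCV 4.12 (cv2) and the standard library are available. Lean on these libraries where they do the work, as an engineer would, in place of code of your own. Each camera call takes 0.05 s, during which the arm holds its last target. There are 200 camera calls.

## Working session

There is one attempt and no reset: what is moved stays moved. The work goes in short steps, Python scripts to look and compute and a tool call to move; the robot and the scene stay as the last step left them, time stands still between calls to the robot, and variables do not carry over. Pictures are saved under pics/ and viewed, about 8 in all and at most 12, crops included, and the job is handed in when it is done.

Besides the shell and the picture viewer there is one more tool, called after ">>>" as name(argument=value, ...), one argument or row to a line, values as JSON. move_arm: Moves the arm, as the interface text tells. Its arguments: {"type":"object","properties":{"deltas":{"type":"array","items":{"type":"array"}},"jaw":{"type":"number"},"squeeze":{"type":"number"}},"required":["deltas"]}

```bash
mkdir -p pics; ls; cat > h.py <<'E'
import numpy as np, cv2
from scipy.spatial.transform import Rotation as R
from bench import r
def cam(name, st=None):
    c=r.get_calibration(name)
    f=192/np.tan(np.radians(c["fovy"])/2)
    if name=="wrist":
        st=st or r.sense()
        T=np.eye(4);T[:3,:3]=R.from_euler('xyz',st["tcp_rot"],degrees=True).as_matrix();T[:3,3]=st["tool_pos"]
        T=T@np.array(c["tool_from_camera"])
    else:
        T=np.eye(4);a=np.array(c["attitude"]);T[:3,:3]=a if a.shape==(3,3) else R.from_euler('xyz',a,degrees=True).as_matrix();T[:3,3]=c["position"]
    return f,c["cx"],c["cy"],T
def onplane(C,uv,z):
    f,cx,cy,T=C;uv=np.atleast_2d(np.asarray(uv,float))
    d=np.c_[(uv[:,0]-cx)/f,(uv[:,1]-cy)/f,np.ones(len(uv))]@T[:3,:3].T
    return T[:3,3]+d*((z-T[2,3])/d[:,2])[:,None]
def world(C,dep):
    f,cx,cy,T=C;v,u=np.mgrid[:384,:512]
    p=np.stack([(u-cx)/f*dep,(v-cy)/f*dep,dep],-1)
    return p@T[:3,:3].T+T[:3,3]
def shot(name,fn):
    st=r.sense();C=cam(name,st);im,dep=r.snapshot(name)
    cv2.imwrite(f"pics/{fn}.png",im[:,:,::-1]);np.savez(f"pics/{fn}.npz",im=im,dep=dep,T=C[3],k=C[:3])
    return C,im,dep
E
python3 - <<'E'
from h import *
for n in("top","side"):
    c=r.get_calibration(n);print(n,c)
    shot(n,n+"0")
print(r.sense())
a=cv2.imread("pics/top0.png");cv2.imwrite("pics/top0b.png",cv2.resize(a,(800,600),interpolation=cv2.INTER_CUBIC))
E
```

```text
pics
top {'fovy': 52.46934683107674, 'cx': 254.80417937706096, 'cy': 191.2908878645737, 'position': array([ 478.32473115,   50.92062934, 1189.50762117]), 'attitude': array([-178.03190833,    0.20999114,  -90.63936524])}
side {'fovy': 44.36910444651619, 'cx': 258.71731088892994, 'cy': 190.70131370416235, 'position': array([ 422.52451951, -804.23138381,  812.25055794]), 'attitude': array([-1.31094628e+02,  1.12561025e-01, -8.29762966e+00])}
{'time': 0.1, 'joint_pos': array([ 6.33459503e+01,  7.51307432e+00,  8.53231497e+01, -7.53481904e-04,
        8.72624975e+01, -4.89358219e+00]), 'qd': array([-0.01436829, -0.10792648, -0.19673692,  0.10580666, -0.00398704,
        0.04734676]), 'joint_efforts': array([ 4.64006553e-04, -5.70946777e+01, -5.01945448e+01, -1.75319306e-04,
        8.10416095e-03,  3.72083855e-05]), 'tool_pos': array([222.19823454, 556.79765887, 230.32437914]), 'tcp_rot': array([ -94.45682193,   89.90127561, -116.21725284]), 'ft_force': array([-0.35238675, -0.03610638, -0.38266896]), 'wrist_torque': array([ 0.01387474, -0.01510178, -0.01929798]), 'finger_gap': 85.57874947617617}
```

View pics/top0b.png

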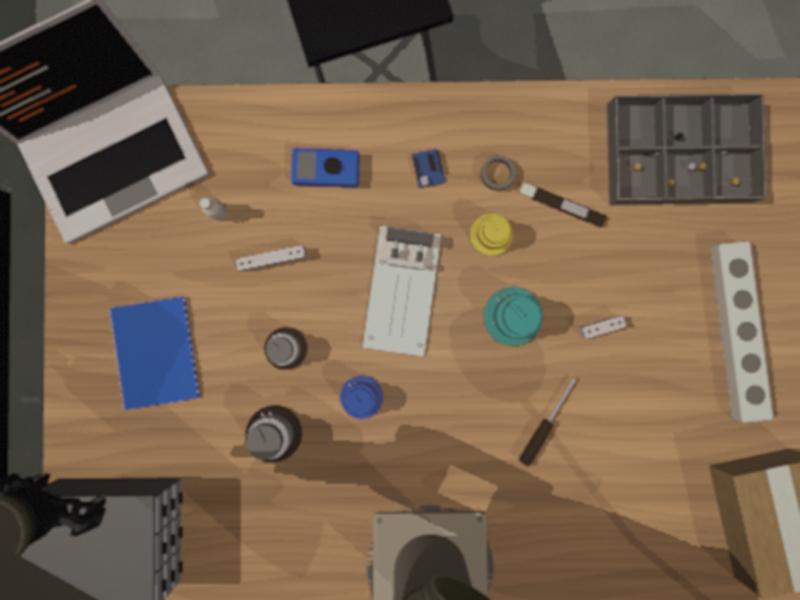

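View pics/side0.png

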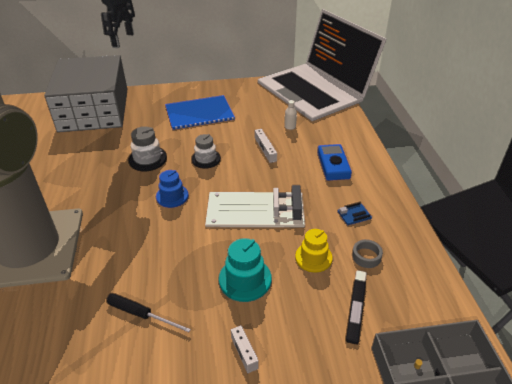

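The top view (800x600) shows the long bar at about (270,258), the short bar at (604,327), the target small grey jar at (285,348) and the bigger grey decoy at (272,434). The base is at (402,300), with the stop at its upper end near (408,250). The side view agrees.

```bash
python3 - <<'E'
from h import *
d=np.load("pics/top0.npz");im,dep=d["im"],d["dep"];C=(*d["k"],d["T"])
W=world(C,dep);s=512/800
print("desk z",np.median(W[230:240,230:300,2]))
def box(x0,y0,x1,y1,z0,z1,name,plane):
    sl=np.zeros((384,512),bool);sl[int(y0*s):int(y1*s),int(x0*s):int(x1*s)]=1
    m=sl&(W[...,2]>z0)&(W[...,2]<z1);v,u=np.nonzero(m)
    P=onplane(C,np.c_[u,v],plane)[:,:2].astype(np.float32)
    print(name,len(u),"medz",np.median(W[m][:,2]),"cen",P.mean(0),"rect",cv2.minAreaRect(P))
box(225,235,315,280,20,36,"long",30)
box(575,310,635,345,20,36,"short",30)
box(255,320,315,375,62,80,"lid",72)
box(240,395,310,470,62,120,"lidbig",90)
box(355,215,450,365,5,14,"base",9)
box(375,215,450,280,35,60,"stopblock",47)
# white mask of base
E
```

```text
desk z -0.08391655881121096
long 335 medz 29.711944746687777 cen [599.94653 299.97543] rect ((599.6353759765625, 299.99859619140625), (23.6163387298584, 129.95692443847656), 11.152153968811035)
short 211 medz 29.41506167507532 cen [ 461.35376 -333.33075] rect ((461.2220153808594, -332.7883605957031), (22.94290542602539, 82.02234649658203), 16.008085250854492)
lid 230 medz 71.63059246505372 cen [426.25055 275.33823] rect ((425.54449462890625, 275.5833740234375), (45.92969512939453, 45.71836471557617), 89.37541961669922)
lidbig 458 medz 92.94454095745698 cen [264.6289  297.38022] rect ((264.4133605957031, 295.9072265625), (66.30677795410156, 71.3604736328125), 8.089580535888672)
base 2545 medz 8.917117142992538 cen [521.22363   51.461533] rect ((539.1860961914062, 43.82734680175781), (290.30169677734375, 178.36727905273438), 2.5560266971588135)
stopblock 379 medz 45.57428962528752 cen [618.6015    36.241394] rect ((612.77880859375, 37.07122039794922), (89.1377182006836, 68.49240112304688), 81.16307830810547)
```

```bash
cat >> h.py <<'E'
def state():
    st=r.sense();M=R.from_euler('xyz',st["tcp_rot"],degrees=True).as_matrix()
    az=np.degrees(np.arctan2(M[1,1],M[0,1]))
    return st,M,az
def plan(p,azt):
    st,M,az=state()
    d=M.T@(np.array(p)-st["tool_pos"]);t=-((azt-az+90)%180-90)
    print("t",st["time"],"tcp",st["tool_pos"].round(1),"az",az.round(1),"j6",st["joint_pos"][5].round(1),"j1",st["joint_pos"][0].round(1),"| delta",d.round(1),"turn",round(t,1),"F",st["ft_force"].round(1),"Tq",st["wrist_torque"].round(2),"gap",st["finger_gap"].round(1))
    print(" tilt",np.degrees(np.arccos(-M[2,0])).round(2))
E
python3 - <<'E'
from h import *
print(state()[1].round(3))
plan([426,275.5,110],60)
plan([426,275.5,110],0)
E
```

```text
[[-0.001  0.371  0.929]
 [-0.002  0.929 -0.371]
 [-1.    -0.002 -0.   ]]Traceback (most recent call last):
  File "<stdin>", line 3, in <module>
  File "h.py", line 33, in plan
    print("t",st["time"],"tcp",st["tool_pos"].round(1),"az",az.round(1),"j6",st["joint_pos"][5].round(1),"j1",st["joint_pos"][0].round(1),"| delta",d.round(1),"turn",round(t,1),"F",st["ft_force"].round(1),"Tq",st["wrist_torque"].round(2),"gap",st["finger_gap"].round(1))
                                                                                                                                                                                                                                                    ^^^^^^^^^^^^^^^^^^^^^^
AttributeError: 'float' object has no attribute 'round'
```

```bash
sed -i 's/st\["finger_gap"\].round(1)/round(float(st["finger_gap"]),1)/' h.py; python3 - <<'E'
from h import *
plan([426,275.5,110],-10)
E
```

```text
t 0.1 tcp [222.2 556.8 230.3] az 68.2 j6 -4.9 j1 63.3 | delta [ 120.6 -185.5  293.6] turn 78.2 F [-0.4 -0.  -0.4] Tq [ 0.01 -0.02 -0.02] gap 85.6
 tilt 0.1
```

>>> move_arm(
  deltas=[
    [[110,-186,294],78],
    [[110,-186,294],78],
    [[110,-186,294],78],
    [[110,-186,294],78],
    [[110,-186,294],78],
    [[110,-186,294],78],
    [[110,-186,294],78],
    [[110,-186,294],78],
    [[110,-186,294],78],
    [[110,-186,294],78],
    [[110,-186,294],78],
  ],
  jaw=1,
  squeeze=40,
)

```text
time: 1.48
tool_pos: [426.0, 275.1, 120.6]
tcp_rot: [-17.8, 89.9, -117.5]
ft_force: [-0.0, -0.1, -0.0]
finger_gap: 85.5
```

```bash
python3 - <<'E'
from h import *
plan([426,275.5,46],-10)
C,im,dep=shot("wrist","w1")
W=world(C,dep);m=(abs(W[...,2]-72)<5)&(np.hypot(W[...,0]-426,W[...,1]-275)<40)
print(m.sum(),np.median(W[m],0)); v,u=np.nonzero(m)
print(cv2.minEnclosingCircle(W[m][:,:2].astype(np.float32)))
E
```

```text
t 1.475 tcp [426.  275.1 120.6] az -9.7 j6 36.8 j1 27.1 | delta [74.6 -0.1 -0.5] turn 0.3 F [-0.  -0.1 -0. ] Tq [-0.06 -0.04 -0.01] gap 85.5
 tilt 0.1
3606 [426.70577371 275.78425428  71.36656977]
((426.4674377441406, 274.22052001953125), 24.68029022216797)
```

View pics/w1.png

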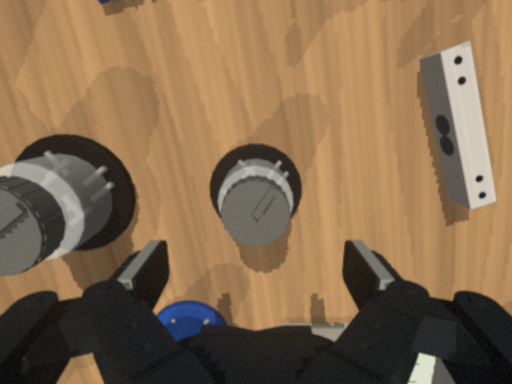

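The wrist view shows the small grey lid at (257,205), between the open fingers. Wrist depth puts it at (426.5, 275), radius 24.7 mm and height 71.4 mm, which is right. I'll go down and grip.

>>> move_arm(
  deltas=[
    [[35,0,0],0],
    [[60,0,0],0],
    [[73,0,0],0],
    [[73,0,0],0],
    [[73,0,0],0],
  ],
)

```text
time: 2.15
tool_pos: [426.8, 275.4, 48.8]
tcp_rot: [53.5, 89.9, -46.2]
ft_force: [-0.4, 0.0, 1.5]
finger_gap: 85.8
```

>>> move_arm(
  deltas=[
    [[0,0,0],0],
    [[0,0,0],0],
    [[0,0,0],0],
    [[0,0,0],0],
    [[0,0,0],0],
    [[0,0,0],0],
    [[0,0,0],0],
  ],
  jaw=-1,
  squeeze=40,
)

```text
time: 3.02
tool_pos: [426.1, 276.0, 50.1]
tcp_rot: [-83.3, 90.0, 177.0]
ft_force: [-9.6, -0.8, 14.3]
finger_gap: 46.9
```

```bash
python3 - <<'E'
from h import *
plan([426.5,275,46],-10)
E
```

```text
t 3.025 tcp [426.1 276.   50.1] az -9.7 j6 36.8 j1 27.1 | delta [4.1 0.6 0.9] turn 0.3 F [-9.6 -0.8 14.3] Tq [-0.03  1.95 -0.1 ] gap 46.9
 tilt 0.05
```

>>> move_arm(
  deltas=[
    [[-1,0,0],-8],
    [[-1,0,0],-16],
    [[-1,0,0],-24],
    [[-1,0,0],-32],
    [[-1,0,0],-40],
    [[-1,0,0],-48],
    [[-1,0,0],-54],
    [[-1,0,0],-60],
    [[-1,0,0],-60],
  ],
)

```text
time: 4.15
tool_pos: [425.0, 275.6, 50.3]
tcp_rot: [-122.0, 89.8, -161.8]
ft_force: [-2.8, 0.0, -4.5]
finger_gap: 46.5
```

```bash
python3 - <<'E'
from h import *
plan([426.5,275,50],80)
E
```

```text
t 4.15 tcp [425.  275.6  50.3] az 50.3 j6 -23.2 j1 27.1 | delta [0.3 0.5 1.5] turn -29.7 F [-2.8  0.  -4.5] Tq [-0.3   0.55  0.1 ] gap 46.5
 tilt 0.17
```

>>> move_arm(
  deltas=[
    [[0,0,1],-6],
    [[0,0,1],-11],
    [[0,0,1],-15],
    [[0,0,1],-15],
  ],
)

```text
time: 4.65
tool_pos: [424.9, 275.3, 50.3]
tcp_rot: [-147.6, 89.7, -172.4]
ft_force: [-5.6, 1.4, 0.0]
finger_gap: 46.4
```

```bash
python3 - <<'E'
from h import *
plan([426.5,275,50],80)
E
```

```text
t 4.65 tcp [424.9 275.3  50.3] az 65.2 j6 -38.2 j1 27.1 | delta [0.3 0.4 1.6] turn -14.8 F [-5.6  1.4  0. ] Tq [ 0.08  0.88 -0.01] gap 46.4
 tilt 0.26
```

>>> move_arm(
  deltas=[
    [[0,0,0],-4],
    [[0,0,0],-7],
    [[0,0,0],-7],
  ],
)

```text
time: 5.03
tool_pos: [424.8, 275.3, 50.3]
tcp_rot: [-154.9, 89.7, -172.9]
ft_force: [-0.9, -0.1, -1.9]
finger_gap: 46.6
```

```bash
python3 - <<'E'
from h import *
plan([426.5,275,50],80)
E
```

```text
t 5.025 tcp [424.8 275.3  50.3] az 72.0 j6 -45.0 j1 27.1 | delta [0.3 0.3 1.7] turn -8.0 F [-0.9 -0.1 -1.9] Tq [-0.35  0.26 -0.59] gap 46.6
 tilt 0.27
```

About -0.6 N m of resisting torque after 82° of turn means the end stop has been reached. I'll release and rise.

>>> move_arm(
  deltas=[
    [[0,0,0],0],
    [[0,0,0],0],
    [[0,0,0],0],
    [[0,0,0],0],
    [[0,0,0],0],
  ],
  jaw=1,
)

```text
time: 5.65
tool_pos: [424.9, 275.3, 50.3]
tcp_rot: [-154.9, 89.7, -172.9]
ft_force: [-0.0, -0.2, 0.2]
finger_gap: 85.3
```

>>> move_arm(
  deltas=[
    [[-40,0,0],0],
    [[-80,0,0],0],
    [[-100,0,0],0],
    [[-100,0,0],0],
  ],
)

```text
time: 6.15
tool_pos: [426.7, 276.0, 152.4]
tcp_rot: [143.1, 89.9, 125.1]
ft_force: [-0.1, -1.2, 0.2]
finger_gap: 85.5
```

```bash
python3 - <<'E'
from h import *
plan([599.8,300,80],11.15)
C,im,dep=shot("wrist","w2")
def lid(fn):
    d=np.load(f"pics/{fn}.npz");C=(*d["k"],d["T"]);
    f,cx,cy,T=C;q=np.linalg.inv(T)@[426.5,275,72,1];u,v=f*q[0]/q[2]+cx,f*q[1]/q[2]+cy
    s=f*30/q[2];c=d["im"][max(0,int(v-s)):int(v+s),max(0,int(u-s)):int(u+s),::-1];return cv2.resize(c,(300,300)),C,(u,v)
a,b=lid("w1"),lid("w2");print(a[2],b[2]);cv2.imwrite("pics/lids.png",np.hstack([a[0],b[0]]))
E
```

```text
t 6.15 tcp [426.7 276.  152.4] az 72.0 j6 -45.0 j1 27.1 | delta [ 72.2  76.2 157.4] turn 60.9 F [-0.1 -1.2  0.2] Tq [ 0.02  0.02 -0.03] gap 85.5
 tilt 0.09
(np.float64(255.21994873149302), np.float64(213.15153326731618)) (np.float64(255.30505769207804), np.float64(200.51705627175377))
```

View pics/lids.png

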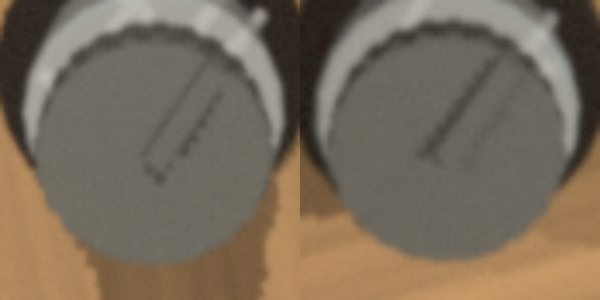

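The rib direction is unchanged relative to the camera, which has turned 82° with the tool. So the lid turned with it, by about 1.4 rad. Next is the long bar.

>>> move_arm(
  deltas=[
    [[20,30,60],10],
    [[50,76,110],20],
    [[50,76,157],30],
    [[50,76,157],40],
    [[50,76,157],50],
    [[50,76,157],60],
    [[50,76,157],61],
    [[50,76,157],61],
  ],
)

```text
time: 7.2
tool_pos: [597.6, 299.0, 98.7]
tcp_rot: [-93.6, 89.7, -172.4]
ft_force: [-0.3, -0.3, -0.3]
finger_gap: 85.2
```

```bash
python3 - <<'E'
from h import *
C,im,dep=shot("wrist","w3")
W=world(C,dep);m=(abs(W[...,2]-30)<4)&(np.hypot(W[...,0]-600,W[...,1]-300)<80)
print(m.sum(),np.median(W[m],0),cv2.minAreaRect(W[m][:,:2].astype(np.float32)))
plan([599.8,300,5],11.15)
# base edges from top picture: white plate + black lines
d=np.load("pics/top0.npz");im=d["im"];C=(*d["k"],d["T"]);W=world(C,d["dep"])
g=im.astype(int);m=((g.min(-1)>110)&(g.max(-1)-g.min(-1)<40)).astype(np.uint8)
n,l,s,c=cv2.connectedComponentsWithStats(m)
k=l[200,257];mm=l==k;print(k,s[k],c[k])
crop=im[135:235,225:290,::-1];cv2.imwrite("pics/basec.png",cv2.resize(crop,None,fx=6,fy=6,interpolation=cv2.INTER_CUBIC))
E
```

```text
4749 [599.74226793 306.39857733  29.31500656] ((600.9061889648438, 298.59393310546875), (21.999500274658203, 129.5670623779297), 11.148438453674316)
t 7.25 tcp [597.9 299.1  99.1] az 11.2 j6 10.9 j1 22.1 | delta [94.1  2.5 -0.4] turn 0.0 F [ 0.5 -0.3 -0.5] Tq [-0.    0.    0.01] gap 85.4
 tilt 0.26
11 [ 232  144   50   84 2857] [256.21876094 189.60413021]
```

View pics/basec.png

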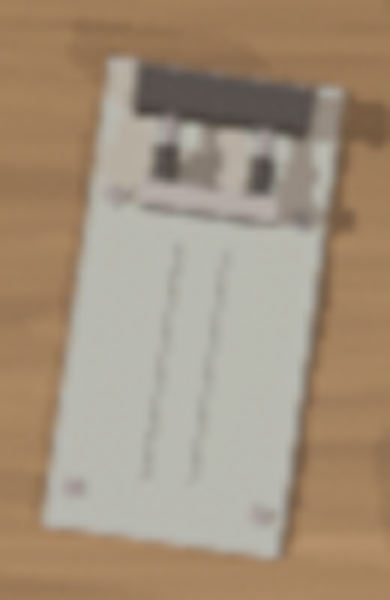

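The crop shows the base outline with corners at about (107,58), (343,90), (283,557) and (45,525). The lines run (181,245)-(148,478) and (229,255)-(192,485), and the stop plate's front edge is near (136,205)-(275,220). The bar is where I measured it, so I'll descend and grip.

>>> move_arm(
  deltas=[
    [[50,2,0],0],
    [[80,2,0],0],
    [[91,2,0],0],
    [[93,2,0],0],
    [[93,2,0],0],
  ],
)

```text
time: 7.88
tool_pos: [600.6, 300.0, 7.9]
tcp_rot: [-116.3, 89.9, 164.9]
ft_force: [-0.5, -0.5, 0.3]
finger_gap: 85.6
```

>>> move_arm(
  deltas=[
    [[0,0,0],0],
    [[0,0,0],0],
    [[0,0,0],0],
    [[0,0,0],0],
    [[0,0,0],0],
    [[0,0,0],0],
    [[0,0,0],0],
    [[0,0,0],0],
  ],
  jaw=-1,
  squeeze=60,
)

```text
time: 8.88
tool_pos: [600.9, 300.1, 8.4]
tcp_rot: [-129.5, 89.9, 151.7]
ft_force: [-0.6, -0.2, 4.0]
finger_gap: 20.5
```

```bash
python3 - <<'E'
from h import *
plan([600.4,299.3,5],11.15)
d=np.load("pics/top0.npz");C=(*d["k"],d["T"]);W=world(C,d["dep"])
def px(a):return (np.array(a,float)+.5)/6-.5+[225,135]
P=onplane(C,px([(107,58),(343,90),(283,557),(45,525)]),9)[:,:2]
L=onplane(C,px([(181,245),(148,478),(229,255),(192,485)]),9)[:,:2]
S=onplane(C,px([(136,205),(275,220)]),45)[:,:2]
az=lambda v:np.degrees(np.arctan2(v[1],v[0]))
print(P.round(1),"edges",[np.linalg.norm(P[i]-P[i-1]).round(1) for i in range(4)],az(P[0]-P[3]),az(P[1]-P[2]))
print("lines",az(L[0]-L[1]),az(L[2]-L[3]),L.round(1));print("stop edge",S.round(1),az(S[0]-S[1])-90)
a=(az(P[0]-P[3])+az(P[1]-P[2]))/2
x=np.array([np.cos(np.radians(a)),np.sin(np.radians(a))]);c=P.mean(0)
print("a",a,"seat from plate",c+65*x,"line mid",L.mean(0),"offset",np.cross(x,L.mean(0)-c),"stop along",(S-c)@x)
E
```

```text
t 8.875 tcp [600.9 300.1   8.4] az 11.2 j6 10.9 j1 22.1 | delta [ 3.4 -0.6  0.7] turn 0.1 F [-0.6 -0.2  4. ] Tq [-0.03  0.15  0.03] gap 20.5
 tilt 0.1
[[662.7  90.9]
 [645.  -28.6]
 [409.1   4.8]
 [426.5 124.5]] edges [np.float64(238.5), np.float64(120.8), np.float64(238.2), np.float64(121.0)] -8.10641956066879 -8.062239267306165
lines -8.68487579972386 -9.800542945926008 [[567.2  54.4]
 [449.6  72.4]
 [561.8  30.2]
 [445.8  50.2]]
stop edge [[584.4  76.2]
 [576.2   8.1]] -6.832577391595748
a -8.084329413987478 seat from plate [600.18178059  38.77684105] line mid [506.10989119  51.80453905] offset -0.3311415292617097 stop along [44.09251438 45.59149161]<stdin>:13: DeprecationWarning: Arrays of 2-dimensional vectors are deprecated. Use arrays of 3-dimensional vectors instead. (deprecated in NumPy 2.0)
```

```bash
python3 - <<'E'
from h import *
d=np.load("pics/top0.npz");C=(*d["k"],d["T"]);W=world(C,d["dep"])
a=np.radians(-8.1);x=np.array([np.cos(a),np.sin(a)]);y=np.array([-x[1],x[0]])
q=W[...,:2]-[600.2,38.8];X=q@x;Y=q@y;Z=W[...,2]
for v in range(140,175):
    m=np.nonzero(abs(Y[v])<8)[0]
    if len(m):print(v,X[v,m].mean().round(1),Z[v,m].round(0).astype(int),d["im"][v,m[len(m)//2]])
m=(Z>33)&(abs(Y)<60)&(X>-40)&(X<70);print("Y extent of high",Y[m&(X<5)].min(),Y[m&(X<5)].max(),X[m].min(),X[m].max())
E
```

```text
140 -39.3 [1190 1190 1190    4   -4   -1    1   -1 1190 1190 1190 1190] [157 123  89]
141 41.0 [   5    3    3    1   -2 1190] [156 123  89]
142 38.9 [1190   -2    0    1   -5   -3] [150 117  85]
143 20.0 [  -3    0    6    2    0    1 1190 1190] [146 114  82]
144 37.9 [1190    1   -1   -1    2   -1    0] [142 110  80]
145 8.6 [1190    0    1    4    3    1 1190] [139 108  80]
146 28.2 [  -3    1    4   -5    2 1190] [138 109  83]
147 -11.8 [   9    7    9    0   -2 1190 1190 1190] [126 104  84]
148 -17.6 [  48   48   47   49   45 1190 1190 1190] [100  89  82]
149 14.7 [1190   48   46   48   53   49] [87 81 78]
150 16.2 [  49   45   49   45   49   42 1190] [88 82 79]
151 13.6 [  45   47   49   44   51   47 1190] [88 82 79]
152 33.3 [46 49 47 48 46 49] [89 82 80]
153 -13.3 [1190   47   48   46   43   48 1190] [88 81 79]
154 2.2 [  48   51   46   47   51 1190] [81 74 71]
155 0.9 [1190   31   37   35   42   42] [85 77 70]
156 -29.9 [1190    8   11   13   16   20 1190 1190] [135 125 115]
157 23.4 [8 8 6 7 8] [163 154 142]
158 -15.6 [1190    6    9    9    8   12    9 1190] [170 160 149]

[... 392 characters left out ...]
4]
165 -21.6 [1190   10   12    8   11   10] [141 131 121]
166 -22.4 [  47   43    7    7    8    9 1190] [153 143 135]
167 -38.9 [  44   46   46   46   46   41 1190 1190] [177 168 163]
168 -14.2 [45 45 46 42 43] [181 171 165]
169 -47.2 [1190 1190   41   46   50   44   43] [168 158 152]
170 -49.3 [1190   40   43   48   43   44 1190] [149 141 135]
171 -65.8 [1190   12   11   12   20   24 1190 1190 1190] [152 149 141]
172 -39.5 [   8   10    9    4   11 1190] [178 179 169]
173 -62.1 [1190 1190    7   10   14    9    6 1190] [185 185 176]
174 -52.5 [1190 1190   11    5   11   14   14    4] [184 185 176]
Y extent of high -34.35840472775544 34.023265199441944 -21.07168463468324 47.524862070632466
```

>>> move_arm(
  deltas=[
    [[-30,0,0],0],
    [[-70,0,0],0],
    [[-90,0,0],0],
    [[-90,0,0],0],
  ],
)

```text
time: 9.38
tool_pos: [602.0, 300.5, 99.8]
tcp_rot: [137.1, 89.9, 58.3]
ft_force: [0.5, -0.2, -2.3]
finger_gap: 20.7
```

The measured stop face lies about 18 mm before the place the plate dimensions imply. I'll trust the picture and depth, and confirm by contact.

```bash
python3 - <<'E'
from h import *
plan([493.3,54,100],81.9)
E
```

```text
t 9.375 tcp [602.  300.5  99.8] az 11.2 j6 10.9 j1 22.1 | delta [  -0.8 -154.6  220.6] turn -70.7 F [ 0.5 -0.2 -2.3] Tq [-0.   -0.05 -0.03] gap 20.7
 tilt 0.13
```

>>> move_arm(
  deltas=[
    [[-5,-25,36],-9],
    [[-5,-50,72],-18],
    [[-5,-75,108],-27],
    [[-5,-100,144],-36],
    [[-5,-125,180],-45],
    [[-5,-145,207],-54],
    [[-5,-154.6,220.6],-63],
    [[-2,-154.6,220.6],-70.7],
    [[0,-154.6,220.6],-70.7],
    [[0,-154.6,220.6],-70.7],
    [[0,-154.6,220.6],-70.7],
  ],
)

```text
time: 10.75
tool_pos: [493.1, 54.3, 98.7]
tcp_rot: [85.0, 89.9, 76.9]
ft_force: [0.7, -0.1, -2.5]
finger_gap: 20.7
```

```bash
python3 - <<'E'
from h import *
plan([493.3,54,19],81.9)
shot("wrist","w4");shot("side","s4")
E
```

```text
t 10.75 tcp [493.1  54.3  98.7] az 81.8 j6 -81.6 j1 0.3 | delta [79.7 -0.4  0.2] turn -0.1 F [ 0.7 -0.1 -2.5] Tq [-0.02 -0.04  0.  ] gap 20.7
 tilt 0.11
```

View pics/w4.png

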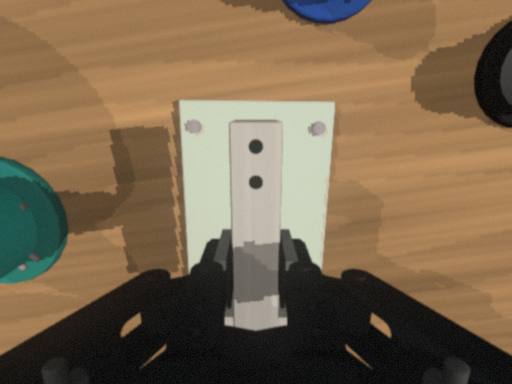

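The wrist view shows the held bar running (255,120) to (257,325), with the near end of the base at (180,100)-(334,100). They look parallel and centred; I'll check the numbers.

```bash
python3 - <<'E'
from h import *
d=np.load("pics/w4.npz");C=(*d["k"],d["T"]);W=world(C,d["dep"]);im=d["im"].astype(int);Z=W[...,2];ok=d["dep"]>0
a=np.radians(-8.1);x=np.array([np.cos(a),np.sin(a)]);y=np.array([-x[1],x[0]])
q=W[...,:2]-[600.2,38.8];X=q@x;Y=q@y
for lo,hi,n in((4,14,"plate"),(112,130,"bartop")):
    m=ok&(Z>lo)&(Z<hi);m=cv2.morphologyEx(m.astype(np.uint8),cv2.MORPH_OPEN,np.ones((3,3)))>0
    rows=[]
    for v in range(125,235,5):
        u=np.nonzero(m[v])[0]
        if n=="plate": u=u[(im[v,u].min(-1)>140)]
        if len(u)>20:
            p=onplane(C,[(u[0],v),(u[-1],v)],9 if n=="plate" else np.median(Z[m]))[:,:2]-[600.2,38.8];p2=p.mean(0);rows.append((p2@x,p2@y,np.linalg.norm(p[1]-p[0])))
    rows=np.array(rows);f=np.polyfit(rows[:,0],rows[:,1],1)
    print(n,np.median(Z[m]),"rel angle",np.degrees(f[0]),"mean Y",rows[:,1].mean(),"w",rows[:,2].mean(),"meanX",rows[:,0].mean(),"Xmin",X[m].min())
E
```

```text
plate 8.498094542198317 rel angle -0.810619300015151 mean Y -0.38771463993343785 w 117.25973854871353 meanX -123.96536299560125 Xmin -251.46915366924532
bartop 119.73638644734058 rel angle -0.12795321395631093 mean Y -0.7851098478699339 w 21.422009771257134 meanX -148.76580225967382 Xmin -172.3850153130408
```

>>> move_arm(
  deltas=[
    [[40,0,0],0],
    [[65,0,0],0],
    [[74,0,0],0],
    [[77,0,0],0],
    [[78.5,0,0],0],
    [[79.5,0,0],0],
    [[79.5,0,0],0],
  ],
)

```text
time: 11.72
tool_pos: [493.9, 54.4, 20.2]
tcp_rot: [49.8, 89.8, 41.7]
ft_force: [0.3, -0.9, -2.2]
finger_gap: 20.7
```

```bash
python3 - <<'E'
from h import *
plan([493.3,54,17.4],81.9)
E
```

```text
t 11.725 tcp [493.9  54.4  20.2] az 81.9 j6 -81.7 j1 0.3 | delta [ 2.8 -0.5 -0.6] turn -0.0 F [ 0.3 -0.9 -2.2] Tq [-0.02  0.02 -0.05] gap 20.7
 tilt 0.17
```

>>> move_arm(
  deltas=[
    [[1,-0.5,0],0],
    [[2,-0.5,0],0],
    [[2.5,-0.5,0],0],
    [[2.5,-0.5,0],0],
  ],
)

```text
time: 12.22
tool_pos: [493.8, 53.9, 17.6]
tcp_rot: [52.6, 89.8, 44.5]
ft_force: [1.2, 1.0, -3.0]
finger_gap: 20.7
```

```bash
python3 - <<'E'
from h import *
plan([493.3,54,17.4],81.9)
E
```

```text
t 12.225 tcp [493.8  53.9  17.6] az 81.9 j6 -81.7 j1 0.2 | delta [ 0.2  0.1 -0.5] turn -0.0 F [ 1.2  1.  -3. ] Tq [-0.07 -0.02 -0.01] gap 20.7
 tilt 0.16
```

>>> move_arm(
  deltas=[
    [[0.5,0,0],0],
    [[1,0,0],0],
    [[1,0,0],0],
  ],
)

```text
time: 12.6
tool_pos: [493.9, 53.9, 17.3]
tcp_rot: [52.5, 89.8, 44.4]
ft_force: [-4.4, 0.3, 6.6]
finger_gap: 20.9
```

```bash
python3 - <<'E'
from h import *
plan([493.3,54,17.4],81.9)
E
```

```text
t 12.6 tcp [493.9  53.9  17.3] az 81.9 j6 -81.7 j1 0.2 | delta [-0.1  0.  -0.6] turn -0.0 F [-4.4  0.3  6.6] Tq [-0.08  0.85 -0.02] gap 20.9
 tilt 0.15
```

>>> move_arm(
  deltas=[
    [[-0.4,0,4],0],
    [[-0.4,0,8],0],
    [[-0.4,0,12],0],
    [[-0.4,0,15],0],
    [[-0.4,0,15],0],
  ],
)

```text
time: 13.22
tool_pos: [508.9, 51.7, 17.6]
tcp_rot: [53.8, 89.9, 45.7]
ft_force: [0.2, -0.2, -1.0]
finger_gap: 21.2
```

```bash
python3 - <<'E'
from h import *
plan([518,50.5,17.4],81.9)
E
```

```text
t 13.225 tcp [508.9  51.7  17.6] az 81.9 j6 -82.0 j1 -0.0 | delta [0.2 0.1 9.2] turn -0.0 F [ 0.2 -0.2 -1. ] Tq [-0.02 -0.    0.01] gap 21.2
 tilt 0.15
```

Now creep forward 1 mm per row until contact (about 4 N).

>>> move_arm(
  deltas=[
    [[0,0,1],0],
    [[0,0,2],0],
    [[0,0,3],0],
    [[0,0,4],0],
    [[0,0,5],0],
    [[0,0,6],0],
    [[0,0,7],0],
    [[0,0,8],0],
    [[0,0,9],0],
    [[0,0,9],0],
  ],
)

```text
time: 14.48
tool_pos: [517.1, 50.6, 17.4]
tcp_rot: [94.2, 89.9, 86.1]
ft_force: [-4.6, 1.2, 0.9]
finger_gap: 20.7
```

```bash
python3 - <<'E'
from h import *
plan([518,50.5,17.4],81.9)
E
```

```text
t 14.475 tcp [517.1  50.6  17.4] az 81.9 j6 -82.1 j1 -0.2 | delta [0.  0.1 0.9] turn -0.0 F [-4.6  1.2  0.9] Tq [ 0.06  0.76 -0.07] gap 20.7
 tilt 0.12
```

Contact is about where expected. Push on slowly.

>>> move_arm(
  deltas=[
    [[0,0,1],0],
    [[0,0,2],0],
    [[0,0,3],0],
    [[0,0,4],0],
    [[0,0,5],0],
    [[0,0,6],0],
    [[0,0,7],0],
    [[0,0,8],0],
    [[0,0,8],0],
  ],
)

```text
time: 15.6
tool_pos: [523.3, 49.7, 17.3]
tcp_rot: [157.8, 89.7, 149.7]
ft_force: [-11.1, 1.0, 8.4]
finger_gap: 20.9
```

```bash
python3 - <<'E'
from h import *
plan([528,49,17.4],81.9)
E
```

```text
t 15.6 tcp [523.3  49.7  17.3] az 81.9 j6 -82.2 j1 -0.3 | delta [-0.1  0.   4.8] turn -0.0 F [-11.1   1.    8.4] Tq [ 0.11  1.77 -0.15] gap 20.9
 tilt 0.26
```

>>> move_arm(
  deltas=[
    [[-0.4,0,1],0],
    [[-0.4,0,2],0],
    [[-0.4,0,3],0],
    [[-0.4,0,4],0],
    [[-0.4,0,4],0],
    [[-0.4,0,4],0],
  ],
)

```text
time: 16.35
tool_pos: [525.4, 49.3, 17.3]
tcp_rot: [170.4, 89.5, 162.3]
ft_force: [-10.5, 1.0, 6.1]
finger_gap: 21.0
```

```bash
python3 - <<'E'
from h import *
plan([528,49,17.6],81.9)
for n in("top","side"): shot(n,n+"5")
a=cv2.imread("pics/top5.png")[130:240,215:300];cv2.imwrite("pics/top5c.png",cv2.resize(a,None,fx=5,fy=5,interpolation=cv2.INTER_CUBIC))
a=cv2.imread("pics/side5.png")[150:250,190:320];b=cv2.imread("pics/side0.png")[150:250,190:320]
cv2.imwrite("pics/side5c.png",np.hstack([cv2.resize(t,None,fx=3,fy=3,interpolation=cv2.INTER_CUBIC) for t in(b,a)]))
E
```

```text
t 16.35 tcp [525.4  49.3  17.3] az 81.9 j6 -82.3 j1 -0.3 | delta [-0.3  0.   2.6] turn -0.0 F [-10.5   1.    6.1] Tq [ 0.1   1.37 -0.1 ] gap 21.0
 tilt 0.47
```

View pics/side5c.png

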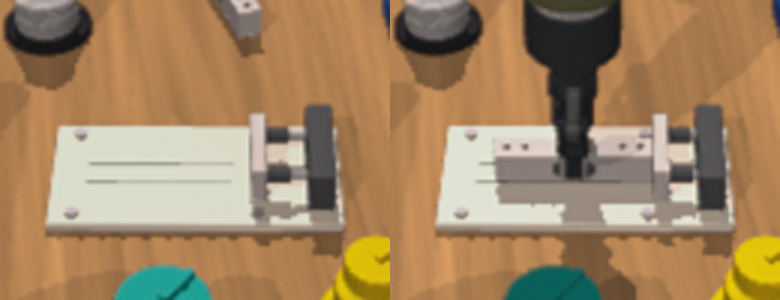

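View pics/top5c.png

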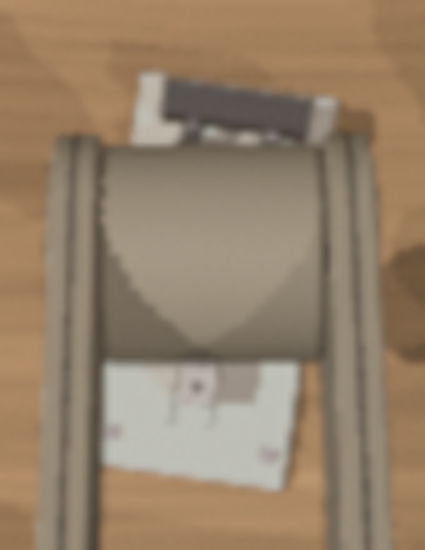

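The side view (stop out on the left, now on the right) shows the bar flat on the base between the lines, square to the stop. The stop's left edge has moved from x≈250 to 263 in the crop, roughly 10 mm. The top view is mostly hidden by the arm. I'll push a little further with less down-force.

>>> move_arm(
  deltas=[
    [[-0.5,0,1],0],
    [[-0.5,0,2],0],
    [[-0.5,0,3],0],
    [[-0.5,0,3],0],
    [[-0.5,0,3],0],
    [[-0.5,0,3],0],
  ],
)

```text
time: 17.2
tool_pos: [526.7, 49.1, 17.4]
tcp_rot: [174.9, 89.3, 166.8]
ft_force: [-9.5, 0.8, 3.8]
finger_gap: 20.8
```

```bash
python3 - <<'E'
from h import *
plan([528,49,17.6],81.9)
shot("side","side6")
# stop travel: match of the plate's upper part (side0 template) in side6, minus zero by ray cast onto z=45
A,B=[cv2.cvtColor(cv2.resize(cv2.imread(f"pics/{n}.png"),None,fx=4,fy=4,interpolation=cv2.INTER_CUBIC),cv2.COLOR_BGR2GRAY) for n in("side0","side6")]
C=cam("side")
x0,y0,x1,y1=[4*t for t in(270,186,282,198)]
res=cv2.matchTemplate(B[y0-40:y1+40,x0-20:x1+80],A[y0:y1,x0:x1],cv2.TM_CCOEFF_NORMED)
_,s,_,l=cv2.minMaxLoc(res);dx,dy=(l[0]-20)/4,(l[1]-40)/4
p=onplane(C,[(276,192),(276+dx,192+dy)],45);print(s,dx,dy,p[1]-p[0])
W=r.sense();print(W["wrist_torque"])
E
```

```text
t 17.2 tcp [526.7  49.1  17.4] az 81.9 j6 -82.3 j1 -0.3 | delta [-0.2  0.1  1.3] turn -0.0 F [-9.5  0.8  3.8] Tq [ 0.04  1.26 -0.1 ] gap 20.8
 tilt 0.67
0.9179574251174927 5.0 0.0 [ 1.22200399e+01 -1.81015823e+00 -1.13686838e-13]
[ 0.01903856  1.16802246 -0.16748162]
```

Vision gives about 12 mm of travel and the wrist shows 9.5 N, so they agree. Hold for 2 s and more.

>>> move_arm(
  deltas=[
    [[0,0,1],0],
    [[0,0,1],0],
    [[0,0,1],0],
    [[0,0,1],0],
    [[0,0,1],0],
    [[0,0,1],0],
    [[0,0,1],0],
    [[0,0,1],0],
    [[0,0,1],0],
    [[0,0,1],0],
    [[0,0,1],0],
    [[0,0,1],0],
  ],
)

```text
time: 18.75
tool_pos: [526.7, 49.1, 17.5]
tcp_rot: [176.4, 89.2, 168.3]
ft_force: [-9.5, 1.4, 5.8]
finger_gap: 20.8
```

```bash
python3 - <<'E'
from h import *
plan([528,49,17.6],81.9)
E
```

```text
t 18.75 tcp [526.7  49.1  17.5] az 81.9 j6 -82.3 j1 -0.3 | delta [-0.1  0.1  1.3] turn -0.0 F [-9.5  1.4  5.8] Tq [ 0.09  0.89 -0.16] gap 20.8
 tilt 0.79
```

>>> move_arm(
  deltas=[
    [[-0.3,0,1.5],0],
    [[-0.3,0,2.5],0],
    [[-0.3,0,2.5],0],
    [[-0.3,0,2.5],0],
    [[-0.3,0,2.5],0],
    [[-0.3,0,2.5],0],
    [[-0.3,0,2.5],0],
    [[-0.3,0,2.5],0],
    [[-0.3,0,2.5],0],
    [[-0.3,0,2.5],0],
    [[-0.3,0,2.5],0],
    [[-0.3,0,2.5],0],
  ],
)

```text
time: 20.25
tool_pos: [527.3, 49.0, 17.6]
tcp_rot: [178.3, 89.0, 170.2]
ft_force: [-12.8, 2.0, 8.0]
finger_gap: 20.8
```

```bash
python3 - <<'E'
from h import *
plan([528,49,17.6],81.9)
C,im,dep=shot("side","side7")
W=world(C,dep);a=np.radians(-8.1);x=np.array([np.cos(a),np.sin(a)]);y=np.array([-x[1],x[0]])
q=W[...,:2]-[582.4,41.3];X=q@x;Y=q@y;Z=W[...,2]
m=(dep>0)&(abs(Y)<9)&(Z>32)&(Z<46)&(X>-130)&(X<5)
for lo,hi in((-120,-85),(-45,0)):
    k=m&(X>lo)&(X<hi);print(k.sum(),"top z",np.median(Z[k]),"Y range",np.percentile(Y[k],[2,98]).round(1))
g=(dep>0)&(Z>41)&(Z<50)&(abs(Y)<36)&(X>0)&(X<35);print("stop top X",np.percentile(X[g],[2,25,50,75]).round(1))
A,B=[cv2.imread(f"pics/{n}.png").astype(int) for n in("side0","side7")]
d=abs(A-B).max(-1)>40
print("change at",{k:int(d[v-10:v+10,u-10:u+10].sum()) for k,(u,v) in dict(short=(245,348),meter=(333,162),board=(355,213),tape=(367,253),cutter=(357,310),driver=(150,315),glue=(291,116)).items()})
E
```

```text
t 20.25 tcp [527.3  49.   17.6] az 81.9 j6 -82.3 j1 -0.4 | delta [-0.   0.1  0.7] turn 0.0 F [-12.8   2.    8. ] Tq [ 0.13  1.46 -0.13] gap 20.8
 tilt 1.02
67 top z 39.15072457774204 Y range [-8.8  8. ]
82 top z 39.29717093029615 Y range [-8.9  8.2]
stop top X [ 9.3 12.1 15.3 18.1]
change at {'short': 307, 'meter': 0, 'board': 0, 'tape': 0, 'cutter': 0, 'driver': 0, 'glue': 0}
```

>>> move_arm(
  deltas=[
    [[-0.2,0,1.2],0],
    [[-0.2,0,1.2],0],
    [[-0.2,0,1.2],0],
    [[-0.2,0,1.2],0],
    [[-0.2,0,1.2],0],
    [[-0.2,0,1.2],0],
    [[-0.2,0,1.2],0],
    [[-0.2,0,1.2],0],
    [[-0.2,0,1.2],0],
    [[-0.2,0,1.2],0],
    [[-0.2,0,1.2],0],
    [[-0.2,0,1.2],0],
  ],
)

```text
time: 21.8
tool_pos: [527.3, 49.0, 17.8]
tcp_rot: [179.1, 88.8, 171.0]
ft_force: [-9.5, 0.3, 6.1]
finger_gap: 21.2
```

```bash
python3 - <<'E'
from h import *
plan([528,49,17.6],81.9)
C,im,dep=shot("top","top8");W=world(C,dep)
m=(dep>0)&(W[...,2]>20)&(W[...,2]<36)&(np.hypot(W[...,0]-461,W[...,1]+333)<60)
print("short",cv2.minAreaRect(W[m][:,:2].astype(np.float32)))
E
```

```text
t 21.8 tcp [527.3  49.   17.8] az 81.9 j6 -82.3 j1 -0.4 | delta [0.2 0.1 0.7] turn 0.0 F [-9.5  0.3  6.1] Tq [ 0.04  1.02 -0.1 ] gap 21.2
 tilt 1.17
short ((460.817626953125, -333.28125), (22.270652770996094, 80.08094787597656), 16.07534408569336)
```

>>> move_arm(
  deltas=[
    [[0,0,1.2],0],
    [[0,0,1.2],0],
    [[0,0,1.2],0],
    [[0,0,1.2],0],
    [[0,0,1.2],0],
    [[0,0,1.2],0],
    [[0,0,1.2],0],
    [[0,0,1.2],0],
    [[0,0,1.2],0],
    [[0,0,1.2],0],
    [[0,0,1.2],0],
    [[0,0,1.2],0],
  ],
)

```text
time: 23.35
tool_pos: [527.3, 49.0, 17.9]
tcp_rot: [179.8, 88.7, 171.7]
ft_force: [-9.7, 0.8, 7.1]
finger_gap: 20.8
```

>>> move_arm(
  deltas=[
    [[0,0,1.2],0],
    [[0,0,1.2],0],
    [[0,0,1.2],0],
    [[0,0,1.2],0],
    [[0,0,1.2],0],
    [[0,0,1.2],0],
    [[0,0,1.2],0],
    [[0,0,1.2],0],
    [[0,0,1.2],0],
    [[0,0,1.2],0],
    [[0,0,1.2],0],
    [[0,0,1.2],0],
  ],
)

```text
time: 24.85
tool_pos: [527.3, 49.0, 18.0]
tcp_rot: [-179.7, 88.5, 172.2]
ft_force: [-11.2, 0.4, 7.7]
finger_gap: 20.8
```

```bash
python3 - <<'E'
from h import *
plan([528,49,17.6],81.9)
C,im,dep=shot("side","side9")
W=world(C,dep);a=np.radians(-8.1);x=np.array([np.cos(a),np.sin(a)]);y=np.array([-x[1],x[0]])
q=W[...,:2]-[582.4,41.3];X=q@x;Y=q@y;Z=W[...,2]
m=(dep>0)&(abs(Y)<9)&(Z>32)&(Z<46)
for lo,hi in((-120,-85),(-45,0)):
    k=m&(X>lo)&(X<hi);print("top z",np.median(Z[k]))
E
```

```text
t 24.85 tcp [527.3  49.   18. ] az 81.9 j6 -82.4 j1 -0.4 | delta [0.4 0.1 0.7] turn 0.0 F [-11.2   0.4   7.7] Tq [ 0.08  1.06 -0.07] gap 20.8
 tilt 1.47
top z 40.11066749344508
top z 39.15305429387769
```

```bash
python3 -c "
from h import *
print(r.hand_in());plan([528,49,17.6],81.9)"
```

```text
the job is handed in; nothing more can be done
None
the job is handed in; nothing more can be done
```

The lid is open against its stop, and the long bar is pressed flat on the base against the sprung stop. I handed in at about 25 s, still gripping and pushing; no verdict was reported.

- **Lid:** I turned the small grey jar's lid about 82° counterclockwise (about 1.4 rad), until the torque rose to about 0.6 N m at the end stop. The rib in the before and after pictures turned with the tool.
- **Bar position:** Before lowering, the bar was within about 1 mm of the centre line and 1° of the lines. In the last check the bar's top stood at 39.2 to 40.1 mm, against an expected 39 mm. That makes it on the plate and level to about 0.01 rad.
- **Push:** The tool position held steady at the end. I estimate the stop is about 10 to 12 mm in: about 10 mm from tool travel since contact, and 12 mm from an image match taken just before the last 0.6 mm of push. The wrist force along the push was 9.5 to 12.8 N, which includes some friction on the plate.
- **Other things:** An image comparison showed no change at the meter, board, tape, cutter, screwdriver or glue. It did flag the short bar, but measuring it again put it within 1 mm of its start, so I took that as a shadow.

**Checks that disagreed:**
- **Stop face:** It stood about 18 mm nearer the robot than the plate dimensions imply. I used the measured place, and contact came there.
- **Gripper tilt:** The gripper slowly tilted to about 1.5° while pressing. In the last check the bar may have tilted slightly too, still well inside the limit.

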